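# Light up the tunnel

## Task

A wagon has stalled in the tunnel of the model railway module. Draw the torch (already on) up out of its cup, turn it level and finish while holding it steady in the air a few centimetres outside the tunnel mouth, centred on the opening and shining straight in, carried by the gripper alone. Do not touch the module, and leave the stalled wagon and the other things on the bench where they are.

Things in the scene. Friction and masses are not known exactly. Their poses are not given: they have to be found in the camera images.
- torch: Dark metal torch, about 130 g, 150 mm long: head 36 mm across up to 30 mm from the lens, then narrowing until 40 mm, then a plain round barrel 26 mm across to the tail. Stands upright, lens down, in the cup. Origin: centre of the lens face; z runs from lens to tail, so the light shines along -z. Balance point about 65 mm from the lens
- lens (a point): Centre of the torch's lens face; axes as the torch's
- tail (a point): Centre of the torch's tail end, 150 mm from the lens; axes as the torch's
- cup: Light grey plastic torch cup, screwed to the bench: outside 50 mm across, bore 40 mm, rim 65 mm and inner floor 5 mm above the bench, foot flange 72 mm across, 4 mm thick. The torch stands on the inner floor: 90 mm of barrel stick out above the rim. Origin: centre of its underside, z up
- module: Tunnel module fixed to the bench: green-edged board 270 x 220 x 50 mm; a track (rail tops 58 mm above the bench) runs into a stone portal (166 mm high) in a hill (181 mm, with trees 232 mm). Origin: on the bench under the mouth's middle; x level, straight into the tunnel, z up. Board from x = -85 to 185 mm, 110 mm to each side; hill at x above 0, portal stones stand out to x = -4 mm
- mouth (a point): Centre of the tunnel mouth in the plane of the portal face, 95 mm above the bench; axes as the module's (x straight into the tunnel). The opening is 60 mm wide, with straight sides from 50 to 105 mm above the bench and a round crown at 135 mm
- wagon: Dark open wagon, 98 mm long, standing on the rails inside the tunnel, its near end 35 to 60 mm inside the mouth. Origin: on the rail tops under its middle, x along the track
- boxcar: Red-brown model boxcar, 142 x 36 x 57 mm, standing on the bench. Origin: middle of its underside, x along its length
- hut: Model brick hut with a grey pitched roof, 80 x 62 x 75 mm. Origin: middle of its underside
- jar: Small closed paint jar, 40 mm in diameter, 50 mm high. Origin: middle of its underside
- tree: Model tree on a round foot, 60 mm in diameter, 104 mm high. Origin: middle of its underside
Things that resemble listed ones, but are neither listed nor needed, are in the scene too. Leave any green look-alike of the torch alone.

How it is judged (in metres and radians):
On the way:
1. the torch is held by the fingers with its lens clear above the cup's rim (z of lens in the frame of cup above 0.07 m and contact force between the fingers and torch above 1 N and contact force between torch and cup below 0.2 N), for 0.2 s.
At the end, for the whole second after the job is handed in: Fingers hold the torch still, touching nothing else, within 12 degrees of the tunnel's axis, lens towards it, lens 12 to 110 mm outside the mouth, within 20 mm sideways of its centre, 20 mm below to 25 mm above; wagon within 6 mm, other things within 15 mm of their starts (angle between the z axis of torch and the x axis of module, either way round below 0.21 rad and x of tail in the frame of mouth below -0.14 m and x of lens in the frame of mouth between -0.11 and -0.012 m and y of lens in the frame of mouth between -0.02 and 0.02 m and z of lens in the frame of mouth between -0.02 and 0.025 m and contact force between the fingers and torch above 1 N and contact force between torch and module below 0.1 N and contact force between torch and cup below 0.1 N and contact force between torch and table below 0.1 N and contact force between torch and hut below 0.1 N and contact force between torch and boxcar below 0.1 N and contact force between torch and jar below 0.1 N and contact force between torch and tree below 0.1 N and linear speed of torch below 0.02 m/s and angular speed of torch below 0.1 rad/s and distance of wagon from where it was at the start of the episode below 0.006 m and distance of each of boxcar, hut, jar, tree from where it was at the start of the episode below 0.015 m); the arm keeps its last pose, push and grip.
It fails at once if the module is touched by the torch or the robot (contact force between any of torch, the fingers, the arm and module above 0.5 N).
It fails at once if the stalled wagon is moved (distance of wagon from where it was at the start of the episode above 0.006 m).
It fails at once if a thing standing on the bench is displaced (distance of any of boxcar, hut, jar, tree from where it was at the start of the episode above 0.015 m).
It also fails if it takes over 38 s, if anything falls off the work surface, if the arm or the gripper's body presses on something with over 40 N, if the wrist force passes 120 N, or if a joint passes its speed limit or range.

## Robot

A 6-joint arm with a two-finger parallel gripper is mounted at the origin on the work surface. World frame = base frame: x ahead of the robot, y to its left, z up, the work surface at z = 0. Lengths are in mm, angles in rad, forces in N, time in s.
With the tool pointing down it reaches from about 200 to 875 mm from the base axis. Payload 3.4 kg.
Tool frame: the origin (TCP) lies between the finger pads; the fingertips stand 22 mm ahead of it and the grasp point (between the pads) lies 3 mm ahead of it; z points along the fingers, y is the line along which they close (so a half turn about z gives the same grasp; the last joint's range is limited). The gripper opens to 94 mm and grips with 3 to 60 N. Pads are 16 mm wide; open, the fingers measure 119 mm over their backs; the gripper's body (75 mm by 177 mm) begins 78 mm behind the grasp point.
Start: joints at [-1.33, 0.276, 1.505, -0, 1.361, -0.121], TCP at [203.527, -537.81, 227.493] pointing down, gripper open.
Joint ranges: [-2.89, 2.89], [-0.75, 2.08], [0.22, 2.7], [-1.18, 4.32], [0.11, 2.71], [-2.7, 2.7]. Speed limits (rad/s): [2.57, 2.57, 3.14, 3.14, 3.14, 3.14].

## Interface

Orientations are given as a 3x3 rotation matrix whose columns are the frame's x, y, z axes.
In Python, from workcell import ctrl, cams gives the robot as it stands.
- The arm moves only by the tool jog_arm, never from a script. Its argument "rows" is a list of rows, each a list of 3 entries, a list of its own where there are three numbers: the shift along the tool's x, y, z normalised to -1 to 1, where 1 is 0.2 m, then the turn, a rotation vector about the tool's x, y, z normalised to -1 to 1, where 1 is 180 degrees, then the closure, from -1 (fully open) to 1 (shut). A call has 1 to 12 rows; each row shifts and turns the commanded pose from where the row before left it, along the tool's axes as they then stand; what a row does not reach is not made up. A row lasts 1/8 s, in which the tool goes at most 62.5 mm and 10.7 degrees, less where a joint would pass 70% of its speed; a pose out of reach is approached as far as the arm can. A call with a number of a shift or a turn outside -1 to 1 is refused whole. A call with a gripper value outside its range is refused whole. The fingers move at their own pace and stop on an object; the grip force is fixed at half the most. Time passes only in rows, so rows that do not move let the fingers close. It gives the time, the measured TCP pose, the force, the opening and the grip force at its end, in the units of the state.
- ctrl.state(): the state, without advancing time (a new reading comes with each control period).
- cams.read_camera(name): name is "side" or "top" or "wrist"; returns the picture (480x640x3 uint8, red, green, blue); there is no depth.
- cams.camera_params(name): a dict with "fx", "fy", "cx", "cy" (pixels), "R" (3x3) and "t" (3): a world point X has camera coordinates R X + t. Camera axes: x right, y down, z forward; pixel columns grow to the right and rows downward; lengths in mm; the calibration is good to about 2 mm. A picture is of the moment at which its call begins: read the wrist's pose just before it. camera_params takes no time and is no camera call; for the wrist camera it gives the pose at the moment of the call.
- ctrl.sign_off(): hands the job in; it is judged then, once.
The state is a dict: "clock": time; "qpos": joint angles; "dq": joint speeds; "joint_torque": joint torques, N m; "eef_pos": TCP position; "orientation": TCP orientation; "force": force on the tool from outside, world axes, zero at the start; "wrist_torque": the same for the moment, N m; "width": opening from 0.0 (shut) to 1.0 (fully open); "finger_force": force on a finger pad.
Only numpy, scipy, OpenCV 4.12 (cv2) and the standard library are available. Lean on these libraries where they do the work, as an engineer would, in place of code of your own. Each camera call takes 0.05 s, during which the arm holds its last target. There are 200 camera calls.

## Working session

There is one attempt and no reset: what is moved stays moved. The work goes in short steps, Python scripts to look and compute and a tool call to move; the robot and the scene stay as the last step left them, time stands still between calls to the robot, and variables do not carry over. Pictures are saved under pics/ and viewed, at most 10 in all, crops included, and the job is handed in when it is done.

Besides the shell and the picture viewer there is one more tool, called as name(argument=value, ...), one argument or row to a line, values as JSON. jog_arm: Moves the arm, as the interface text tells. Its arguments: {"type":"object","properties":{"rows":{"type":"array"}},"required":["rows"]}

```bash
mkdir -p pics; ls; python3 - <<'E'
from workcell import ctrl,cams
import cv2,numpy as np
for n in ["top","side"]:
    im=cams.read_camera(n); cv2.imwrite(f"pics/{n}0.png",im[:,:,::-1])
    p=cams.camera_params(n); print(n,p["fx"],p["cx"],p["cy"],np.round(p["R"],3).tolist(),np.round(p["t"],1), np.round(-np.array(p["R"]).T@p["t"],1))
s=ctrl.state(); print(s["clock"],s["eef_pos"],np.round(s["orientation"],3))
E
```

```text
pics
top 438.92851771949853 320.8052125261469 244.94348982497078 [[0.022, -0.999, -0.04], [-0.998, -0.019, -0.055], [0.054, 0.041, -0.998]] [ 56.8 571.5 808.1] [525.8  34.5 839.7]
side 488.73633865567405 319.1281943163807 243.10759159374123 [[-0.973, -0.232, 0.004], [-0.149, 0.611, -0.777], [0.178, -0.756, -0.629]] [571.2 145.7 892.3] [418.5 718.6 672.4]
0.1 [ 203.42169015 -537.30833375  226.7017305 ] [[ 0.935  0.354 -0.   ]
 [ 0.354 -0.935  0.002]
 [ 0.    -0.002 -1.   ]]
```

View pics/top0.png

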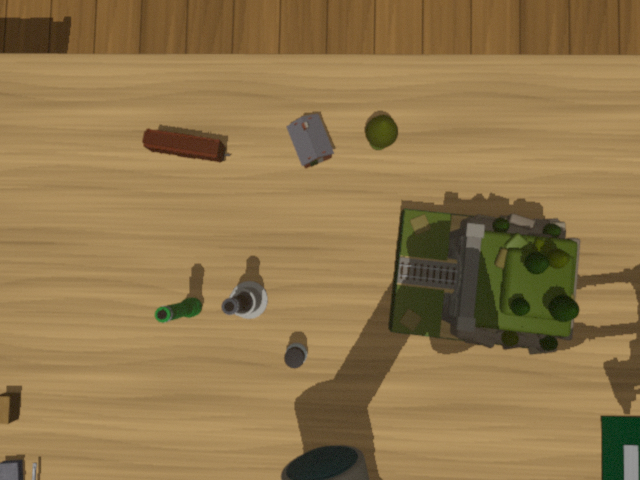

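View pics/side0.png

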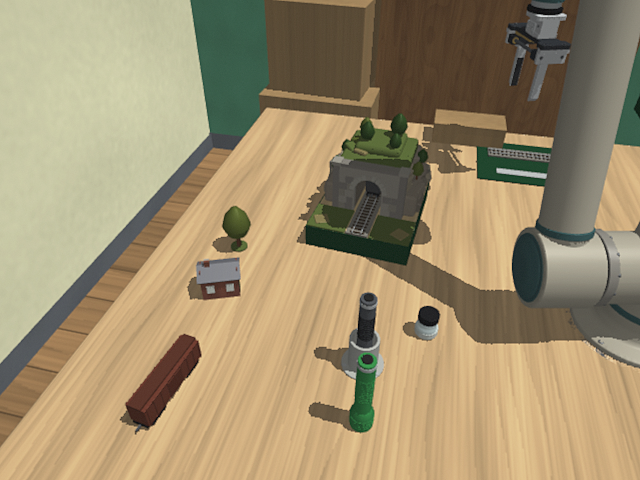

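The top view shows the dark torch (tail near (231,306)) in the cup near (249,300), with the green look-alike to its left. The module's board front edge runs from (403,209) to (391,335), and the tunnel opens towards image left (+y). The side view shows the mouth at about (370,188) and the torch tail at (369,298).

```bash
cat > h.py <<'E'
import numpy as np,cv2
from workcell import ctrl,cams
def ray(n,u,v):
    p=cams.camera_params(n);R=np.array(p["R"]);t=np.array(p["t"])
    return -R.T@t, R.T@np.array([(u-p["cx"])/p["fx"],(v-p["cy"])/p["fy"],1.])
def plane(n,u,v,z):
    c,d=ray(n,u,v); return c+d*(z-c[2])/d[2]
def proj(n,X):
    p=cams.camera_params(n);c=np.array(p["R"])@X+np.array(p["t"])
    return np.array([p["fx"]*c[0]/c[2]+p["cx"],p["fy"]*c[1]/c[2]+p["cy"]])
def tri(obs):
    A=np.zeros((3,3));b=np.zeros(3)
    for o in obs:
        c,d=ray(*o);d/=np.linalg.norm(d);M=np.eye(3)-np.outer(d,d);A+=M;b+=M@c
    return np.linalg.solve(A,b)
E
python3 - <<'E'
from h import *
t=cv2.imread("pics/top0.png");s=cv2.imread("pics/side0.png")
a=cv2.resize(t[200:350,380:600],None,fx=3.6,fy=3.6,interpolation=cv2.INTER_CUBIC)[:540,:792]
cv2.imwrite("pics/a.png",a)
b=np.hstack([cv2.resize(s[280:390,330:400],None,fx=5,fy=5),cv2.resize(t[270:340,210:290],None,fx=5,fy=5,interpolation=cv2.INTER_CUBIC).copy()[:350] if 0 else cv2.copyMakeBorder(cv2.resize(t[270:340,210:290],None,fx=5,fy=5),0,200,0,0,cv2.BORDER_CONSTANT)])
cv2.imwrite("pics/b.png",b);print(b.shape)
print("tail",plane("top",231,306,155),tri([("top",231,306),("side",369,298)]),"board",plane("top",403,209,50),plane("top",391,335,50))
print("mouthside",plane("side",370,188,120))
E
```

```text
(550, 750, 3)
tail [464.35544213 201.29159244 155.        ] [463.80192389 201.90979934 152.29881078] board [635.95822266 -79.33671539  50.        ] [411.02792151 -60.79471953  50.        ]
mouthside [ 513.99509804 -148.53157004  120.        ]
```

View pics/a.png

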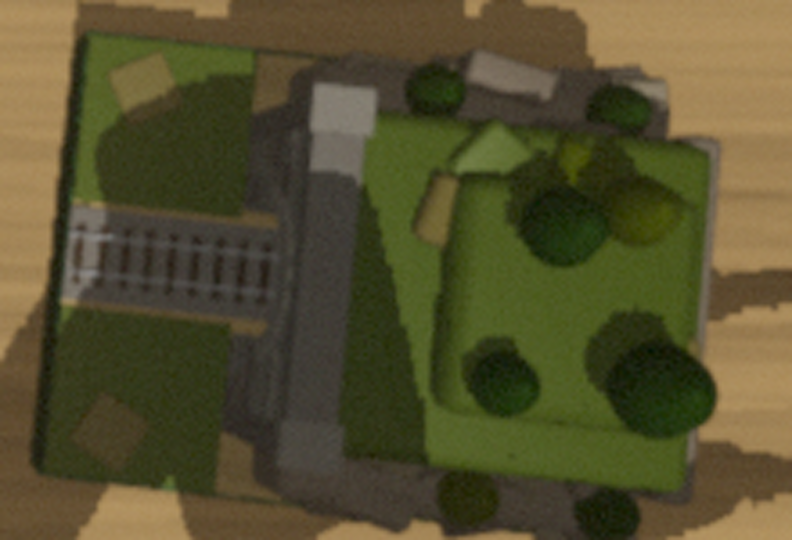

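View pics/b.png

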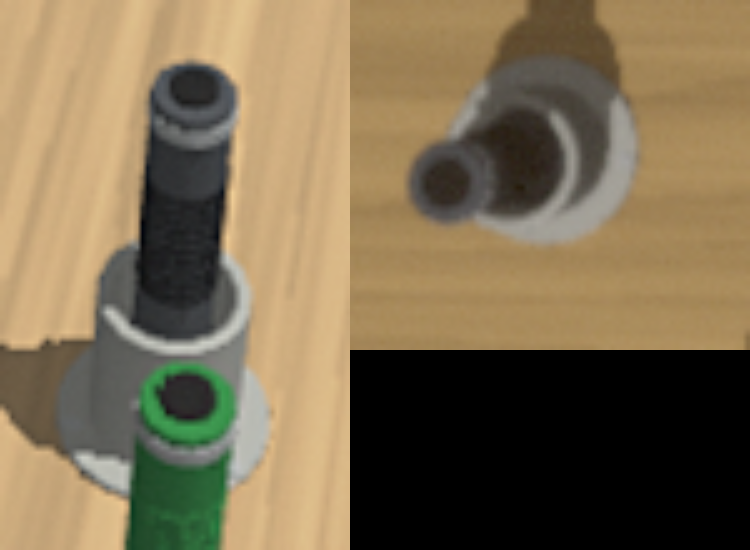

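The crops put the torch tail at top pixel (230,306.2) and side pixel (369,298.4). The board corners are at top (404.4,209.7) and (391.1,330.6), and the flange centre is at top (248.6,299.8).

```bash
python3 - <<'E'
from h import *
P=lambda x,y,z:plane("top",380+x/3.6,200+y/3.6,z)
print("tail",plane("top",230,306.2,155),tri([("top",230,306.2),("side",369,298.4)]),"cup",plane("top",248.6,299.8,4))
A,B=P(88,35,50),P(40,470,50)
print(A,B,np.linalg.norm(A-B),(A+B)/2)
e=A-B; xd=np.array([e[1],-e[0],0]); xd/=np.linalg.norm(xd); print("xdir edge",xd)
t1,t2=P(82,253,58),P(270,268,58); d=t2-t1; print("track",t1,t2,d/np.linalg.norm(d))
M=(A+B)/2+85*xd; M[2]=95; print("mouth",M, "side proj",proj("side",M),proj("side",M+[0,0,40]),proj("side",M+[0,0,-37]))
for nm,f in dict(boxcar=(185,146),hut=(311,140),tree=(381,132),jar=(295,356),green=(190,308)).items(): print(nm,plane("top",*f,40))
im=cv2.imread("pics/side0.png"); 
cv2.imwrite("pics/c.png",cv2.resize(im[140:260,290:440],None,fx=4,fy=4,interpolation=cv2.INTER_CUBIC))
E
```

```text
tail [464.0051359  202.85958501 155.        ] [463.56329664 203.3380978  152.92166485] cup [463.39322222 204.59917395   4.        ]
[634.69401255 -81.93014607  50.        ] [418.83708282 -60.88952843  50.        ] 216.87997072688947 [526.76554769 -71.40983725  50.        ]
xdir edge [-0.09701503 -0.99528292  0.        ]
track [525.97021578 -79.0428197   58.        ] [ 520.6444381  -170.24563334   58.        ] [-0.05829558 -0.99829937  0.        ]
mouth [ 518.51926984 -156.00888513   95.        ] side proj [367.62152088 195.8195866 ] [368.89863494 179.72054205] [366.4938846  210.03434417]
boxcar [749.48176214 325.99873484  40.        ]
hut [763.16797765  89.91478489  40.        ]
tree [779.36709303 -38.89738477  40.        ]
jar [367.26857585 109.80734213  40.        ]
green [448.48922727 305.0295809   40.        ]
```

View pics/c.png

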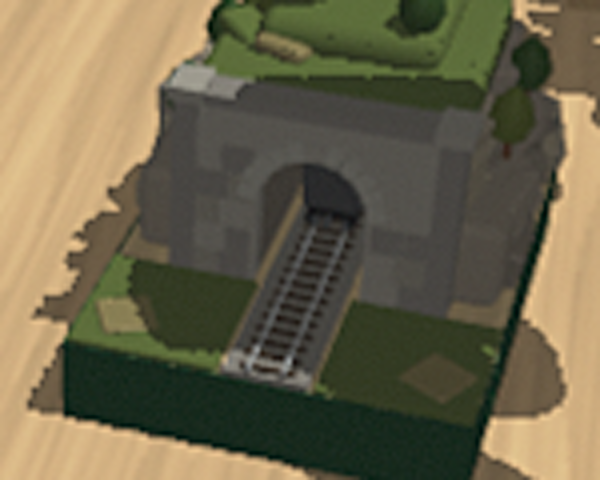

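The mouth crown at about (369.5,181) and the track foot at (367,210) in the side view agree with the projected mouth estimate. So the mouth is near (520,-156,95), with the tunnel axis about 4.8° off -y.

My plan is to grasp the barrel with the tool tilted 40°. One -90° turn about the closing axis then levels the torch, with the gripper staying high.

First I lift and yaw.

jog_arm(
  rows=[
    [[0,0,-0.25],[0,0,0],-1],
    [[0,0,-0.25],[0,0,0],-1],
    [[0,0,-0.25],[0,0,0],-1],
    [[0,0,-0.25],[0,0,0],-1],
    [[0,0,0],[0,0,-0.0512],-1],
    [[0,0,0],[0,0,-0.0512],-1],
    [[0,0,0],[0,0,-0.0512],-1],
    [[0,0,0],[0,0,-0.0512],-1],
    [[0,0,0],[0,0,-0.0512],-1],
    [[0,0,0],[0,0,-0.0512],-1],
    [[0,0,0],[0,0,-0.0512],-1],
    [[0,0,0],[0,0,0],-1],
  ],
)

```text
clock: 1.6
eef_pos: [203.5, -537.7, 427.0]
orientation: [[0.085, 0.996, -0.0], [0.996, -0.085, 0.001], [0.001, -0.0, -1.0]]
force: [-0.3, -0.3, -0.3]
width: 0.998
finger_force: 0.0
```

```bash
cat >> h.py <<'E'
c=np.array([.9965,-.084,0]);h=np.array([.084,.9965,0]);k=np.array([0,0,1.]);a=np.radians(40)
z0=np.sin(a)*h-np.cos(a)*k; R0=np.stack([np.cross(c,z0),c,z0],1)
G=np.array([464,203.5,108])
from scipy.spatial.transform import Rotation as Ro
def delta(P,R=None):
    s=ctrl.state();C=np.array(s["orientation"]);p=np.array(s["eef_pos"])
    print("clock",round(s["clock"],2),"pos",np.round(p,1),"q",np.round(s["qpos"],2),"w",round(s["width"],3),"ff",s["finger_force"])
    print("shift mm (tool)",np.round(C.T@(P-p),1))
    if R is not None: print("turn deg (tool)",np.round(np.degrees(Ro.from_matrix(C.T@R).as_rotvec()),2))
E
python3 -c "
from h import *
P=G-123*z0; print(P); P[2]=400; delta(P,np.stack([h,c,-k],1))"
```

```text
[457.35871842 124.71384407 202.2234665 ]
clock 1.6 pos [ 203.5 -537.7  427. ] q [-1.33  0.24  1.08  0.    1.82 -1.25] w 0.998 ff 0.0
shift mm (tool) [681.5 196.8  27.5]
turn deg (tool) [-0.02 -0.05 -0.05]
```

jog_arm(
  rows=[
    [[0.227,0.0656,0.009],[0,0,0],-1],
    [[0.227,0.0656,0.009],[0,0,0],-1],
    [[0.227,0.0656,0.009],[0,0,0],-1],
    [[0.227,0.0656,0.009],[0,0,0],-1],
    [[0.227,0.0656,0.009],[0,0,0],-1],
    [[0.227,0.0656,0.009],[0,0,0],-1],
    [[0.227,0.0656,0.009],[0,0,0],-1],
    [[0.227,0.0656,0.009],[0,0,0],-1],
    [[0.227,0.0656,0.009],[0,0,0],-1],
    [[0.227,0.0656,0.009],[0,0,0],-1],
    [[0.227,0.0656,0.009],[0,0,0],-1],
    [[0.227,0.0656,0.009],[0,0,0],-1],
  ],
)

```text
clock: 3.1
eef_pos: [405.8, -6.4, 405.8]
orientation: [[0.086, 0.996, 0.0], [0.996, -0.086, -0.0], [-0.0, 0.0, -1.0]]
force: [0.8, -1.1, -0.1]
width: 1.002
finger_force: 0.0
```

jog_arm(
  rows=[
    [[0.227,0.0656,0.009],[0,0,0],-1],
    [[0.227,0.0656,0.009],[0,0,0],-1],
    [[0.227,0.0656,0.009],[0,0,0],-1],
    [[0,0,0],[0,0.0556,0],-1],
    [[0,0,0],[0,0.0556,0],-1],
    [[0,0,0],[0,0.0556,0],-1],
    [[0,0,0],[0,0.0556,0],-1],
    [[0,0,0],[0,0,0],-1],
  ],
)

```text
clock: 4.1
eef_pos: [456.1, 122.3, 398.4]
orientation: [[0.074, 0.996, 0.053], [0.762, -0.09, 0.641], [0.643, -0.007, -0.766]]
force: [0.5, -0.5, -0.3]
width: 1.0
finger_force: 0.0
```

```bash
python3 -c "
from h import *
delta(G-123*z0,R0)
for n in ['wrist']: cv2.imwrite('pics/w1.png',cams.read_camera(n)[:,:,::-1])
print(proj('wrist',np.array([464,203.5,155])),proj('wrist',np.array([464,203.5,70])))"
```

```text
clock 4.1 pos [456.1 122.3 398.4] q [-0.41  0.05  1.58  0.66  1.73 -0.28] w 1.0 ff 0.0
shift mm (tool) [-124.2    2.4  151.8]
turn deg (tool) [-0.07 -0.02 -0.53]
[321.64236011 298.83895551] [321.76371337 319.90037849]
```

View pics/w1.png

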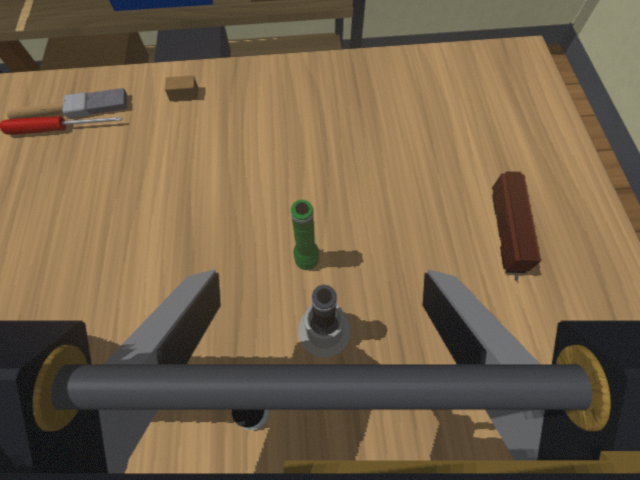

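The wrist view shows the torch tail at (323.5,296), against a prediction of (322,299), so the estimate holds. I descend to the pre-grasp and advance.

jog_arm(
  rows=[
    [[-0.155,0.004,0.19],[0,0,-0.0007],-1],
    [[-0.155,0.004,0.19],[0,0,-0.0007],-1],
    [[-0.155,0.004,0.19],[0,0,-0.0007],-1],
    [[-0.155,0.004,0.19],[0,0,-0.0007],-1],
    [[0,0,0.15],[0,0,0],-1],
    [[0,0,0.15],[0,0,0],-1],
    [[0,0,0.1],[0,0,0],-1],
    [[0,0,0],[0,0,0],-1],
  ],
)

```text
clock: 5.15
eef_pos: [463.8, 180.2, 143.1]
orientation: [[0.052, 0.997, 0.05], [0.765, -0.072, 0.64], [0.642, 0.005, -0.767]]
force: [0.7, 0.3, 0.1]
width: 1.004
finger_force: 0.0
```

```bash
python3 -c "
from h import *
delta(G-3*z0,R0)"
```

```text
clock 5.15 pos [463.8 180.2 143.1] q [-0.28  0.26  2.02  0.76  1.16 -0.63] w 1.004 ff 0.0
shift mm (tool) [-4.8 -1.7 38.8]
turn deg (tool) [-0.22  0.05  0.73]
```

jog_arm(
  rows=[
    [[-0.012,-0.003,0.07],[0,0,0.002],-1],
    [[-0.012,-0.003,0.07],[0,0,0.002],-1],
    [[0,0,0.054],[0,0,0],-1],
    [[0,0,0],[0,0,0],-1],
    [[0,0,0],[0,0,0],1],
    [[0,0,0],[0,0,0],1],
    [[0,0,0],[0,0,0],1],
    [[0,0,0],[0,0,0],1],
    [[0,0,0],[0,0,0],1],
    [[0,0,0],[0,0,0],1],
  ],
)

```text
clock: 6.4
eef_pos: [464.8, 199.6, 110.3]
orientation: [[0.067, 0.996, 0.053], [0.763, -0.086, 0.641], [0.643, -0.002, -0.766]]
force: [-0.2, 0.0, 0.7]
width: 0.402
finger_force: 0.0
```

```bash
python3 -c "
from h import *
delta(G-3*z0+[0,0,120],R0);print(ctrl.state()['force'])"
```

```text
clock 6.4 pos [464.8 199.6 110.3] q [-0.24  0.31  2.06  0.81  1.07 -0.67] w 0.402 ff 0.0
shift mm (tool) [ 78.6  -1.4 -90.7]
turn deg (tool) [-0.03 -0.02 -0.17]
[-0.18744799  0.00896765  0.66595768]
```

Width 0.40 is about 38 mm, so the fingers are still closing.

jog_arm(
  rows=[
    [[0,0,0],[0,0,0],1],
    [[0,0,0],[0,0,0],1],
    [[0,0,0],[0,0,0],1],
    [[0,0,0],[0,0,0],1],
    [[0,0,0],[0,0,0],1],
  ],
)

```text
clock: 7.02
eef_pos: [464.8, 199.6, 110.2]
orientation: [[0.067, 0.996, 0.053], [0.763, -0.086, 0.641], [0.643, -0.003, -0.766]]
force: [-0.5, -0.5, -0.2]
width: 0.27
finger_force: 30.0
```

jog_arm(
  rows=[
    [[0.032,0,-0.0383],[0,0,0],1],
    [[0.032,0,-0.0383],[0,0,0],1],
    [[0.064,0,-0.0766],[0,0,0],1],
    [[0.08,0,-0.0958],[0,0,0],1],
    [[0.08,0,-0.0958],[0,0,0],1],
    [[0.08,0,-0.0958],[0,0,0],1],
    [[0.08,0,-0.0958],[0,0,0],1],
    [[0.08,0,-0.0958],[0,0,0],1],
    [[0.08,0,-0.0958],[0,0,0],1],
    [[0.064,0,-0.0766],[0,0,0],1],
    [[0,0,0],[0,0,0],1],
    [[0,0,0],[0,0,0],1],
  ],
)

```text
clock: 8.52
eef_pos: [464.6, 198.9, 319.3]
orientation: [[0.068, 0.996, 0.052], [0.763, -0.086, 0.64], [0.643, -0.003, -0.766]]
force: [0.4, 0.6, -1.1]
width: 0.268
finger_force: 30.0
```

```bash
python3 -c "
from h import *
delta(G,R0);print(ctrl.state()['force'])"
```

```text
clock 8.53 pos [464.6 198.9 319.3] q [-0.24  0.08  1.74  0.69  1.48 -0.28] w 0.268 ff 29.99114155769348
shift mm (tool) [-132.3   -0.3  164.8]
turn deg (tool) [-0.09  0.02 -0.2 ]
[ 0.39135071  0.57013323 -1.05756889]
```

jog_arm(
  rows=[
    [[0,0,0],[0,-0.0417,0],1],
    [[0,0,0],[0,-0.0417,0],1],
    [[0,0,0],[0,-0.0417,0],1],
    [[0,0,0],[0,-0.0417,0],1],
    [[0,0,0],[0,-0.0417,0],1],
    [[0,0,0],[0,-0.0417,0],1],
    [[0,0,0],[0,-0.0417,0],1],
    [[0,0,0],[0,-0.0417,0],1],
    [[0,0,0],[0,-0.0417,0],1],
    [[0,0,0],[0,-0.0417,0],1],
    [[0,0,0],[0,-0.0417,0],1],
    [[0,0,0],[0,-0.0417,0],1],
  ],
)

```text
clock: 10.02
eef_pos: [465.0, 199.7, 318.5]
orientation: [[0.051, 0.996, -0.068], [0.637, -0.085, -0.766], [-0.769, -0.005, -0.639]]
force: [0.0, -0.3, -1.5]
width: 0.271
finger_force: 30.0
```

```bash
cat >> h.py <<'E'
R1=np.stack([z0,c,-R0[:,0]],1)
M=np.array([520,-156,95.]); xd=-h
# grasp point is 103 from lens; lens target 55 outside, 3 above
G1=M-xd*(55+103)+[0,0,3]; P1=G1-3*R1[:,2]
E
python3 -c "
from h import *
print(P1);delta(P1,R1)
s=cams.read_camera('side');t=cams.read_camera('top')
cv2.imwrite('pics/lv.png',np.hstack([s[120:420,180:560],t[160:460,180:560]])[:,:,::-1])"
```

```text
[533.4650432    3.73708986  99.92849444]
clock 10.03 pos [465.  199.7 318.5] q [ 0.68  0.47  1.31 -0.65  1.97  0.69] w 0.271 ff 29.991264939308167
shift mm (tool) [ 46.6  85.9 285.2]
turn deg (tool) [-0.22  0.25  0.17]
```

View pics/lv.png

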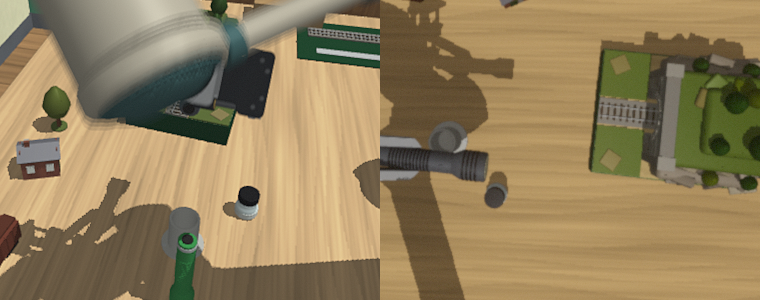

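The torch is level and points along the tunnel axis in the top view, with its lens at about top pixel (288,326). I move diagonally towards the mouth and stop short.

jog_arm(
  rows=[
    [[0.0175,0.032,0.107],[0,0,0],1],
    [[0.0175,0.032,0.107],[0,0,0],1],
    [[0.0175,0.032,0.107],[0,0,0],1],
    [[0.0175,0.032,0.107],[0,0,0],1],
    [[0.0175,0.032,0.107],[0,0,0],1],
    [[0.0175,0.032,0.107],[0,0,0],1],
    [[0.0175,0.032,0.107],[0,0,0],1],
    [[0.0175,0.032,0.107],[0,0,0],1],
    [[0.0175,0.032,0.107],[0,0,0],1],
    [[0.0175,0.032,0.107],[0,0,0],1],
    [[0.0175,0.032,0.107],[0,0,0],1],
    [[0,0,0],[0,0,0],1],
  ],
)

```text
clock: 11.62
eef_pos: [520.8, 36.7, 138.4]
orientation: [[0.054, 0.996, -0.071], [0.641, -0.089, -0.762], [-0.766, -0.004, -0.643]]
force: [-0.1, 0.3, -1.9]
width: 0.272
finger_force: 30.0
```

```bash
python3 -c "
from h import *
delta(P1,R1)
s=cams.read_camera('side');t=cams.read_camera('top')
p=np.array(ctrl.state()['eef_pos']);Rr=np.array(ctrl.state()['orientation'])
g=p+3*Rr[:,2]; d=Rr@(R1.T@xd)
print('pred lens top/side',proj('top',g+103*d),proj('side',g+103*d),'pred +50',proj('top',g+50*d))
cv2.imwrite('pics/l2.png',np.hstack([cv2.resize(s[130:280,270:460],None,fx=2,fy=2),cv2.resize(t[200:350,270:470],None,fx=2,fy=2)])[:,:,::-1])"
```

```text
clock 11.62 pos [520.8  36.7 138.4] q [ 0.42  0.55  1.67 -0.74  1.49  0.79] w 0.272 ff 29.990785717964172
shift mm (tool) [ 9.  15.7 49. ]
turn deg (tool) [-0.37 -0.04  0.  ]
pred lens top/side [402.39689725 278.87117036] [365.01935263 202.5690736 ] pred +50 [369.01343175 275.20946502]
```

View pics/l2.png

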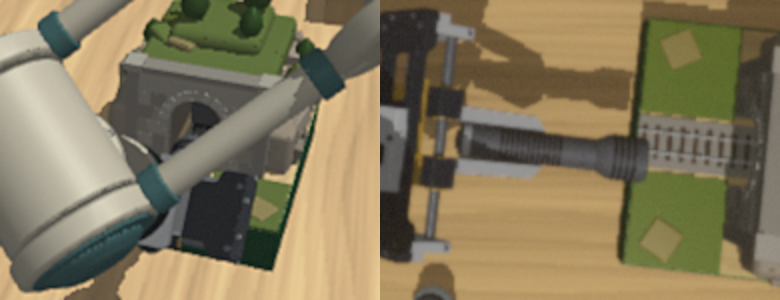

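The lens is at top pixel (403.5,279), against a prediction of (402.4,278.9), so the torch has not slipped in the grip. I finish the approach slowly.

jog_arm(
  rows=[
    [[0.0075,0.013,0.041],[0,0,0],1],
    [[0.0075,0.013,0.041],[0,0,0],1],
    [[0.0075,0.013,0.041],[0,0,0],1],
    [[0.0075,0.013,0.041],[0,0,0],1],
    [[0.0075,0.013,0.041],[0,0,0],1],
    [[0.0075,0.013,0.041],[0,0,0],1],
    [[0,0,0],[0,0,0],1],
    [[0,0,0],[0,0,0],1],
    [[0,0,0],[0,0,0],1],
    [[0,0,0],[0,0,0],1],
  ],
)

```text
clock: 12.98
eef_pos: [534.4, 4.9, 100.7]
orientation: [[0.053, 0.996, -0.067], [0.64, -0.086, -0.763], [-0.766, -0.002, -0.642]]
force: [-0.3, -0.2, -2.1]
width: 0.272
finger_force: 30.0
```

```bash
python3 -c "
from h import *
delta(P1,R1)
t=cams.read_camera('top')
p=np.array(ctrl.state()['eef_pos']);Rr=np.array(ctrl.state()['orientation'])
g=p+3*Rr[:,2]; d=Rr@(R1.T@xd)
print('pred lens/tail',proj('top',g+103*d),proj('top',g-47*d),'side lens',proj('side',g+103*d))
s=cams.read_camera('side')
cv2.imwrite('pics/l3.png',np.hstack([cv2.resize(s[150:250,310:410],None,fx=3,fy=3),cv2.resize(t[220:320,320:480],None,fx=3,fy=3)])[:,:,::-1])"
```

```text
clock 12.97 pos [534.4   4.9 100.7] q [ 0.36  0.59  1.71 -0.78  1.39  0.81] w 0.272 ff 29.990846514701843
shift mm (tool) [-0.2 -0.9  1.4]
turn deg (tool) [-0.14  0.03  0.03]
pred lens/tail [419.00391077 270.96330611] [329.7529755  261.40452651] side lens [360.10923225 208.53574357]
```

View pics/l3.png

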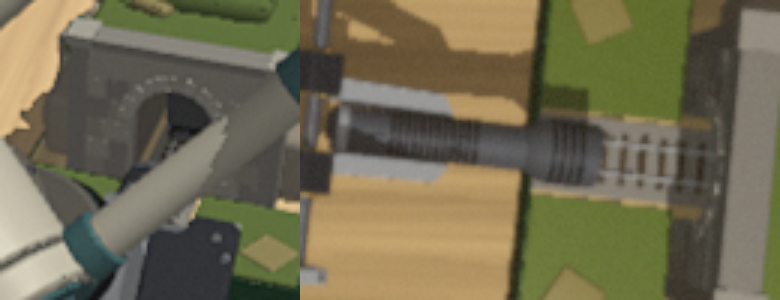

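The lens is at top pixel (420.7,271.7), in line with the track to within about 3 mm and clear of the portal. The torch is level and steady, so I hand in.

```bash
python3 -c "
from workcell import ctrl
print(ctrl.sign_off())"
```

```text
the job is handed in; nothing more can be done
None
```

I handed the job in at about 13 s with the torch held level by the gripper alone, its lens about 55 mm outside the tunnel mouth and within roughly 3 mm of centre by my measurements; the sign-off returned no verdict.

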